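# Run the bell-polishing spindle on its dead-man lever

## Robot

A 6-joint arm with a two-finger parallel gripper is mounted at the origin on the work surface. World frame = base frame: x ahead of the robot, y to its left, z up, the work surface at z = 0. Lengths are in m, angles in rad, forces in N, time in s.
With the tool pointing down it reaches from about 0.3 to 0.775 m from the base axis. Payload 14.6 kg.
Tool frame: the origin (TCP) lies at the very end of the fingers, on their centre line; the grasp point (between the pads) lies 19 mm behind it (r.grip_depth is the z of the grasp point in the tool frame, in m); z points along the fingers, x is the direction in which the jaws open and shut, and the axes are right-handed (so a half turn about z gives the same grasp; the last joint's range is limited). The gripper opens to 85 mm and grips with 20 to 120 N. Pads are 22 mm wide; open, the fingers measure 114 mm over their backs; the gripper's body (76 mm by 85 mm) begins 54 mm behind the grasp point. The pads swing forward as they close: fully open they stand 13 mm farther back than shut.
Start: joints at [-1.282, 0.3, 1.521, -0, 1.321, -0.067], TCP at [0.192, -0.516, 0.231] pointing down, gripper open.
Joint ranges: [-3.03, 3.03], [-0.79, 2.21], [0.23, 2.52], [-1.04, 4.18], [0, 3.07], [-2.55, 2.55]. Speed limits (rad/s): [2.22, 2.22, 2.57, 3.14, 3.14, 3.14].

## Interface

Orientations are given as a rotation vector (axis times angle).
In Python, from cell import r gives the robot as it stands.
- The arm moves only by the tool servo_tool, never from a script. Its argument "series" is a list of rows, each an object of numbers: "fingers": the gripper command: -1 is shut, 1 is fully open, values between are in proportion; "tx", "ty", "tz": the shift along the tool's x, y, z in m; "wx", "wy", "wz": the turn, a rotation vector about the tool's x, y, z in rad. A call has exactly 10 rows; each row shifts and turns the commanded pose from where the row before left it, along the tool's axes as they then stand; what a row does not reach is not made up. A row lasts 1/12 s, in which the tool goes at most 41.7 mm and 7.16 degrees, less where a joint would pass 70% of its speed; a pose out of reach is approached as far as the arm can. A call with a gripper value outside its range is refused whole. The fingers move at their own pace and stop on an object; "newtons" is the grip in N (left out, the last holds). Time passes only in rows, so rows that do not move let the fingers close, or fill a call up. It gives the time, the measured TCP pose, the force and the opening at its end, in the units of the state.
- r.get_state(): the state, without advancing time (a new reading comes with each control period).
- r.get_image(name): name is "scene" or "top"; returns the picture (384x512x3 uint8, red, green, blue); there is no depth.
- r.get_calibration(name): a dict with "intrinsics" (3x3 intrinsics, pixels), "position" and "attitude" of the camera in the world. Camera axes: x right, y down, z forward; pixel columns grow to the right and rows downward; lengths in m; the calibration is good to about 2 mm. A picture is of the moment at which its call begins. get_calibration takes no time and is no camera call.
- r.close_job(): hands the job in, once; it reports no verdict.
The state is a dict: "time_s": time; "q": joint angles; "qd": joint speeds; "tau": joint torques, N m; "eef_pos": TCP position; "tcp_rot": TCP orientation; "force": force on the tool from outside, world axes, zero at the start; "torque": the same for the moment, N m; "grip_width": finger opening in m.
Only numpy, scipy, OpenCV 4.12 (cv2) and the standard library are available. Lean on these libraries where they do the work, as an engineer would, in place of code of your own. Each camera call takes 0.05 s, during which the arm holds its last target.

## Task

Run the bell-polishing spindle: first turn the speed dial until its yellow pointer lines up with the red rider on the scale, and only then press the orange pad of the spring-loaded dead-man lever down with the gripper until its black needle stands in the green band, never letting it go into the red. Finish while still holding the lever there (let go and it springs up), with the dial still at the rider. Leave the small bell, the wax tin and the wood block where they are.

Things in the scene. Friction and masses are not known exactly. Their poses are not given: they have to be found in the camera images.
- dial (a joint): Angle of the speed dial, rad: 0 = pointer towards the box's own -x side, growing as it is turned clockwise seen from above, stops at 0 and 3.7. It starts low and the rider always lies 0.5 to 2.4 rad further clockwise. Light friction (0.05 N m), stays where it is left.
- dial_grip (a point): Point on the dial's upright axis, 88 mm above the bench, the height to grip it. The grey dial is a disc 54 mm across carrying an upright grip bar 48 mm long, 14 mm thick, standing on the disc from 66 to 98 mm above the bench. Pinch the bar across its 14 mm.
- dial_pointer (a point): Tip of the dial's yellow pointer, 40 mm out from the dial axis, in line with the grip bar; turns with the dial. 62 mm above the bench. The bar's top carries a yellow line on the pointer's half.
- rider_mark (a point): The point on the scale where the pointer's tip must come, 40 mm out from the dial axis and just inside the red rider (a fixed tab 16 x 7 x 6 mm, 49 to 65 mm out from the axis, standing on the box top). The rider is at another place of the scale each time.
- dial_box: Green control box 140 x 140 x 55 mm, fixed to the bench, with a round black scale plate with white ticks and the dial in the middle of its top. Origin: centre of its underside; z up. Either left or right of the robot's centre line. (The tall green spindle with the big bell, far left beside the robot, is fixed and needs nothing done.)
- deadman (a joint): Angle of the dead-man lever, rad: 0 = released and up, growing as its pad is pressed down, stop at 0.42. Green band: 0.18 to 0.28 (aim at 0.23); red from 0.32. A spring returns it: at the pad about 3 N to start it, 8 N in the middle of the green band, 10 N at the start of the red.
- lever_pad (a point): Centre of the top face of the orange pad (55 mm along the lever x 46 mm wide x 12 mm thick) at the free end of the lever; moves with the lever. Released it is about 101 mm above the bench, and it sinks about 24 mm to enter the green band, 31 mm to its middle, 38 mm to its end, 43 mm to the red. It hardly moves sideways (under 7 mm). There is free space under it.
- lever_pivot (a point): The lever's level hinge axis, 60 mm above the bench, 135 mm from the pad. The hinge lies between two grey upright plates (60 mm along the lever, 42 mm over both, top at 136 mm, the coloured scale strips on them reaching 149 mm). The black needle, fixed square to the lever, stands up to 157 mm between the strips and moves towards the pad as the pad is pressed, over white, green, white, red.
- lever_station: Dead-man lever station on a dark steel base plate 220 x 90 x 12 mm, fixed to the bench. Origin: centre of its underside; its x axis runs along the lever, the pad at x = -65 mm, the hinge at x = +70 mm; z up. On the other side of the robot's centre line from the dial box.
- small_bell: Loose small bronze bell, 68 mm across, 69 mm high, between the two controls. Origin: centre of its underside. Leave it (30 mm of shift is the limit).
- wax_tin: Loose round tin, 64 mm across, 50 mm high, beyond the controls. Origin: centre of its underside. Leave it (30 mm).
- wood_block: Loose wood block 50 x 100 x 40 mm, beyond the controls. Origin: centre of its underside. Leave it (30 mm).
Mind the look-alikes: they are no part of the job. There is more than one size of the lever_station; the one meant has the size given above.

How it is judged:
By the outcome, as a careful person would: the job done as asked, in the order asked, and still so for the second after the job is handed in, while the arm keeps its last pose, push and grip.
It also fails if it takes over 58 s, if anything falls off the work surface, if the arm or the gripper's body presses on something with over 40 N, if the wrist force passes 120 N, or if a joint passes its speed limit or range.

## Working session

There is one attempt and no reset: what is moved stays moved. The work goes in short steps, Python scripts to look and compute and a tool call to move; the robot and the scene stay as the last step left them, time stands still between calls to the robot, and variables do not carry over. Pictures are saved under pics/ and viewed, and the job is handed in when it is done.

Besides the shell and the picture viewer there is one more tool, called after "Emit:" by a JSON object that holds its "api" and its "payload", one argument or row to a line. servo_tool: Moves the arm, as the interface text tells. Its arguments: {"type":"object","properties":{"series":{"type":"array"},"newtons":{"type":"number"}},"required":["series"]}

```bash
mkdir -p pics; python3 - <<'E'
from cell import r
import cv2,numpy as np
for n in ("scene","top"):
    im=r.get_image(n); cv2.imwrite(f"pics/{n}0.png",cv2.cvtColor(im,cv2.COLOR_RGB2BGR))
    c=r.get_calibration(n); print(n,c)
s=r.get_state();print(s)
E
```

```text
scene {'intrinsics': array([[429.56395051,   0.        , 253.46640328],
       [  0.        , 429.56395051, 184.9796362 ],
       [  0.        ,   0.        ,   1.        ]]), 'position': array([1.12356421, 0.54474868, 0.65289063]), 'attitude': array([-0.8642745 , -2.35287558,  1.28339827])}
top {'intrinsics': array([[403.76410081,   0.        , 251.68848847],
       [  0.        , 403.76410081, 186.7654269 ],
       [  0.        ,   0.        ,   1.        ]]), 'position': array([ 0.5194685 , -0.0864214 ,  1.19585492]), 'attitude': array([-2.17600774,  2.18556298, -0.08600986])}
{'time_s': 0.1, 'q': array([-1.28159482e+00,  3.00406488e-01,  1.52149989e+00, -3.42349792e-05,
        1.32070793e+00, -6.66213574e-02]), 'qd': array([-1.03218453e-04, -1.75316457e-03, -2.17208549e-03,  1.40499313e-03,
       -5.28948022e-04, -2.86230042e-05]), 'tau': array([ 1.49899490e-03, -5.44369161e+01, -3.62368298e+01, -4.97185806e-05,
        2.98639483e-03, -3.59437774e-05]), 'eef_pos': array([ 0.1915192 , -0.51535976,  0.23079111]), 'tcp_rot': array([-2.57902028e+00,  1.79287854e+00,  1.28604735e-03]), 'force': array([0.17319594, 0.18945689, 0.82845395]), 'torque': array([ 0.02168362,  0.01655043, -0.02177977]), 'grip_width': 0.08553283148988859}
```

View pics/scene0.png

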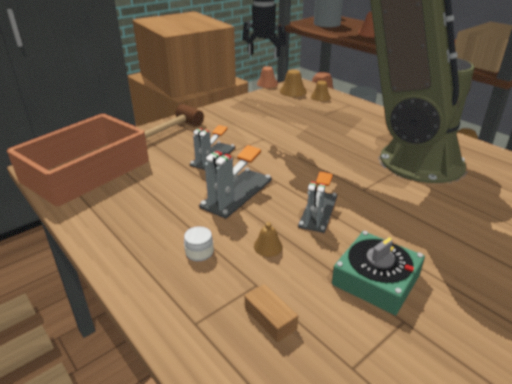

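View pics/top0.png

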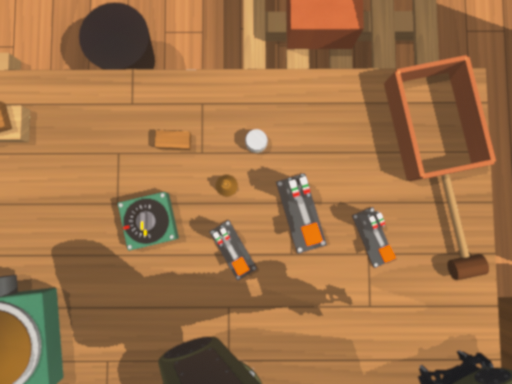

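Both views show three lever stations. In the top view they are at about (233,250), (302,213) and (375,238), and the middle one looks largest. The dial box is at (147,221), and the bell, tin and block are at (227,185), (256,140) and (172,139). I'll measure them next.

```bash
cat > h.py <<'E'
import numpy as np,cv2
from scipy.spatial.transform import Rotation as R
def ray(c,u,v,z):
    K=c['intrinsics'];d=R.from_rotvec(c['attitude']).as_matrix()@np.linalg.solve(K,[u,v,1.]);p=c['position'];return p+d*(z-p[2])/d[2]
def proj(c,P):
    q=R.from_rotvec(c['attitude']).as_matrix().T@(np.array(P)-c['position']);q=c['intrinsics']@q;return q[:2]/q[2]
E
python3 - <<'E'
from h import *
from cell import r
im=cv2.imread("pics/top0.png");c=r.get_calibration("top")
print(R.from_rotvec(c['attitude']).as_matrix().round(3))
hsv=cv2.cvtColor(im,cv2.COLOR_BGR2HSV)
def comps(m,z,name,amin=8,x0=100,x1=420,y0=90,y1=300):
    mm=np.zeros_like(m);mm[y0:y1,x0:x1]=m[y0:y1,x0:x1]
    for k in cv2.findContours(mm,cv2.RETR_EXTERNAL,cv2.CHAIN_APPROX_NONE)[0]:
        a=cv2.contourArea(k)
        if a<amin: continue
        (u,v),wh,an=cv2.minAreaRect(k)
        box=cv2.boxPoints(((u,v),(wh[0]+1,wh[1]+1),an)); P=np.array([ray(c,*b,z) for b in box])
        print(name,a,(round(u),round(v)),ray(c,u,v,z).round(4),np.linalg.norm(P[1]-P[0]).round(3),np.linalg.norm(P[2]-P[1]).round(3),"edge angs",[np.degrees(np.arctan2(*(P[(i+1)%4]-P[i])[[1,0]])).round(1) for i in (0,1)])
comps(cv2.inRange(hsv,(5,200,200),(15,255,255)),.101,"orange")
comps(cv2.inRange(hsv,(60,80,40),(95,255,255)),.055,"green",200)
comps(cv2.inRange(hsv,(0,0,40),(179,90,110)),.012,"dark",200)
comps(cv2.inRange(hsv,(20,140,180),(35,255,255)),.062,"yellow",3)
comps(cv2.inRange(hsv,(0,180,150),(4,255,255))|cv2.inRange(hsv,(175,180,150),(179,255,255)),.06,"red",2)
a=cv2.resize(im[175:265,105:190],None,fx=7,fy=6.6,interpolation=cv2.INTER_CUBIC);cv2.imwrite("pics/cropd.png",cv2.resize(im[180:260,105:190],None,fx=7,fy=7,interpolation=cv2.INTER_CUBIC))
cv2.imwrite("pics/cropl.png",cv2.resize(im[165:285,205:405],None,fx=4,fy=4,interpolation=cv2.INTER_CUBIC))
s=cv2.imread("pics/scene0.png")
cv2.imwrite("pics/crops.png",cv2.resize(s[225:315,325:430],None,fx=6,fy=6,interpolation=cv2.INTER_CUBIC))
cv2.imwrite("pics/cropsl.png",cv2.resize(s[120:240,180:345],None,fx=4,fy=4,interpolation=cv2.INTER_CUBIC))
E
```

```text
[[-0.004 -0.997  0.079]
 [-1.     0.004  0.   ]
 [-0.001 -0.079 -0.997]]
orange 149.0 (240, 266) [ 0.3936 -0.054   0.101 ] 0.034 0.041 edge angs [np.float64(-63.9), np.float64(-153.4)]
orange 152.0 (387, 253) [ 0.4259 -0.4489  0.101 ] 0.034 0.042 edge angs [np.float64(-64.2), np.float64(-154.8)]
orange 276.5 (312, 234) [ 0.4783 -0.2469  0.101 ] 0.046 0.055 edge angs [np.float64(-73.7), np.float64(-164.2)]
green 255.0 (161, 217) [0.5249 0.171  0.055 ] 0.066 0.136 edge angs [np.float64(-78.9), np.float64(-168.1)]
dark 315.5 (234, 249) [ 0.4331 -0.0351  0.012 ] 0.059 0.166 edge angs [np.float64(-60.5), np.float64(-150.2)]
dark 651.5 (373, 236) [ 0.4675 -0.4388  0.012 ] 0.072 0.163 edge angs [np.float64(-68.6), np.float64(-159.6)]
dark 1534.5 (146, 221) [0.5152 0.2238 0.012 ] 0.134 0.135 edge angs [np.float64(-44.6), np.float64(-134.7)]
dark 746.5 (293, 214) [ 0.5316 -0.2053  0.012 ] 0.044 0.216 edge angs [np.float64(-74.1), np.float64(-164.6)]
yellow 28.0 (143, 229) [0.4936 0.2186 0.062 ] 0.016 0.041 edge angs [np.float64(-66.9), np.float64(-155.9)]
red 7.0 (126, 227) [0.4982 0.2663 0.06  ] 0.014 0.008 edge angs [np.float64(-90.2), np.float64(-178.9)]
red 4.5 (296, 194) [ 0.5878 -0.2098  0.06  ] 0.018 0.007 edge angs [np.float64(-71.8), np.float64(-162.3)]
red 6.0 (307, 191) [ 0.5961 -0.2409  0.06  ] 0.018 0.009 edge angs [np.float64(-71.8), np.float64(-162.4)]
```

View pics/cropd.png

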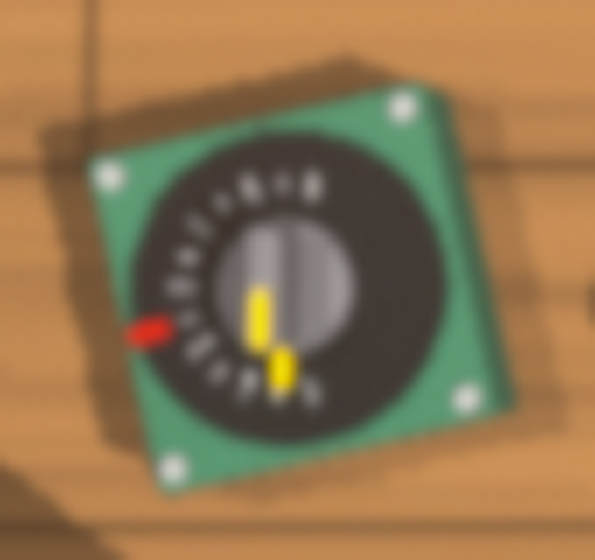

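View pics/cropl.png

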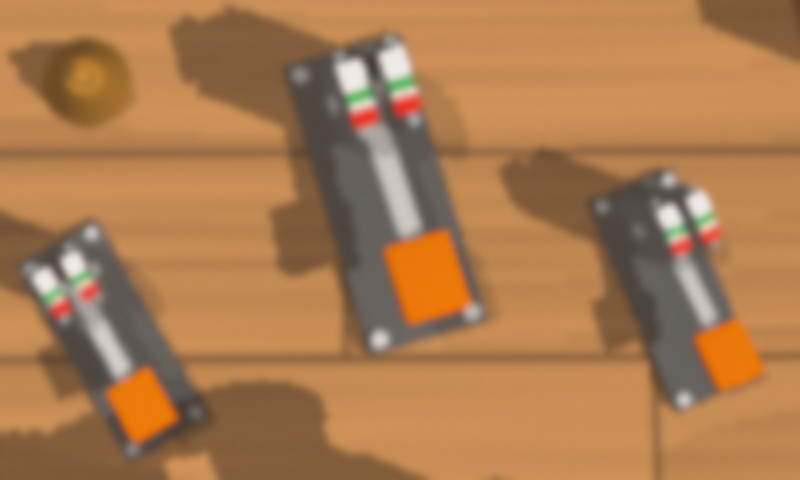

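View pics/crops.png

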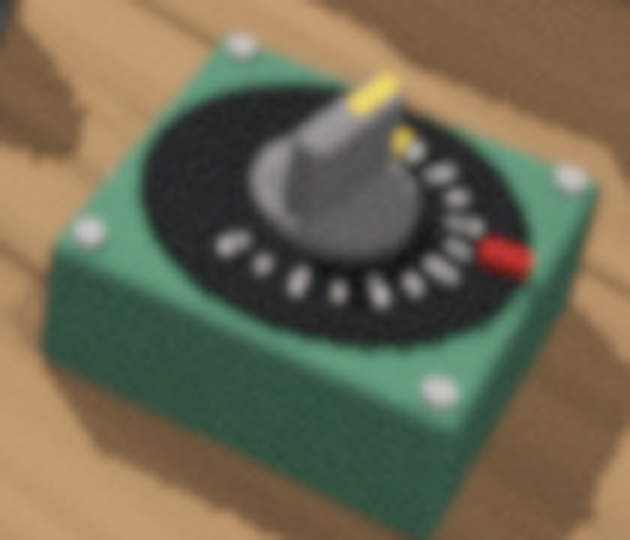

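View pics/cropsl.png

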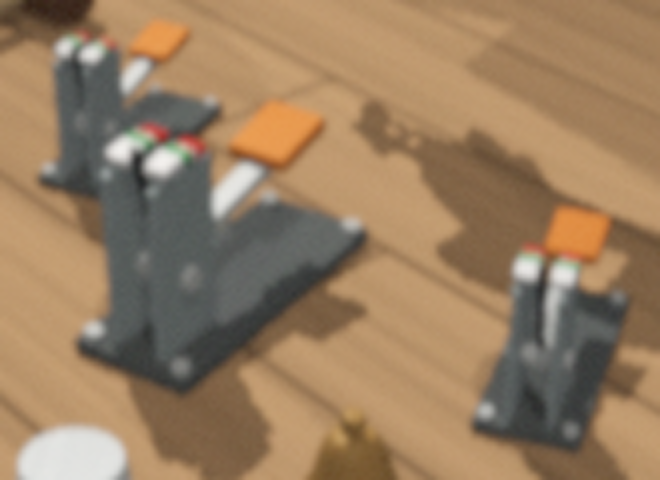

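The middle station, with its pad at top (312,234), is the one meant. Its pad measures 46 x 55 mm and its base about 216 mm, while the other two have 34 x 41 mm pads on 165 mm bases. Next I'll work out the dial geometry.

```bash
cat > dial.py <<'E'
from h import *
from cell import r
def blobs(m,box,amin=2):
    x0,x1,y0,y1=box
    out=[]
    n,l,st,ce=cv2.connectedComponentsWithStats(m[y0:y1,x0:x1])
    for i in range(1,n):
        if st[i,4]>=amin: out.append((ce[i]+[x0,y0],st[i,4]))
    return out
def an(im,name,box):
    c=r.get_calibration(name);hsv=cv2.cvtColor(im,cv2.COLOR_BGR2HSV)
    red=blobs(cv2.inRange(hsv,(0,180,120),(6,255,255))|cv2.inRange(hsv,(174,180,120),(179,255,255)),box)
    yel=blobs(cv2.inRange(hsv,(21,140,150),(36,255,255)),box)
    return c,red,yel
E
python3 - <<'E'
from dial import *
c=r.get_calibration("top")
f=lambda x,y,s,o:((x+.5)/s-.5+o[0],(y+.5)/s-.5+o[1])
S=[ray(c,*f(x,y,7,(105,180)),.056) for x,y in [(402,107),(108,177),(172,468),(467,398)]]
print("top screws",np.round(S,4)[:,:2],np.mean(S,0).round(4))
cs=r.get_calibration("scene")
S2=[ray(cs,*f(x,y,6,(325,225)),.056) for x,y in [(242,44),(89,232),(440,390),(570,178)]]
print("scene screws",np.round(S2,4)[:,:2],np.mean(S2,0).round(4))
O=np.mean(S,0);Os=np.mean(S2,0)
for nm,cc,o,box,im in (("top",c,O,(115,182,190,252),"pics/top0.png"),("scene",cs,Os,(330,428,230,312),"pics/scene0.png")):
    _,red,yel=an(cv2.imread(im),nm,box)
    for lab,bl,zs in (("red",red,(.058,)),("yel",yel,(.062,.098))):
        for p,a in bl:
            for z in zs:
                P=ray(cc,*p,z)-o; print(nm,lab,p.round(1),a,z,"rad mm",(1000*np.hypot(P[0],P[1])).round(1),"ang deg",np.degrees(np.arctan2(P[1],P[0])).round(1))
P=np.array(S);d=P[[0,3]].mean(0)-P[[1,2]].mean(0);print("ang box",np.degrees(np.arctan2(d[1],d[0])))
P=np.array(S2)
print("scene edges",np.degrees([np.arctan2(*(P[(i+1)%4]-P[i])[[1,0]]) for i in range(4)]))
E
```

```text
top screws [[0.5881 0.1675]
 [0.5604 0.2857]
 [0.4439 0.2576]
 [0.4712 0.14  ]] [0.5159 0.2127 0.056 ]
scene screws [[0.4674 0.1403]
 [0.5857 0.1686]
 [0.5576 0.2849]
 [0.441  0.2575]] [0.5129 0.2128 0.056 ]
top red [126.1 227.1] 14 0.058 rad mm 56.7 ang deg 108.5
top yel [142.9 228.8] 52 0.062 rad mm 23.4 ang deg 166.3
top yel [142.9 228.8] 52 0.098 rad mm 22.3 ang deg -169.4
scene red [408.2 267.3] 26 0.058 rad mm 55.5 ang deg 110.2
scene yel [391.7 247.7] 3 0.062 rad mm 39.3 ang deg -178.8
scene yel [391.7 247.7] 3 0.098 rad mm 19.4 ang deg 89.0
ang box -76.86185492358761
scene edges [  13.45655441  103.61076321 -166.74267411  -77.28680049]
```

```bash
cat > bar.py <<'E'
from dial import *
f=lambda x,y,s,o:((x+.5)/s-.5+o[0],(y+.5)/s-.5+o[1])
E
python3 - <<'E'
from bar import *
c=r.get_calibration("top");cs=r.get_calibration("scene")
O=np.array([.5159,.2127]);Os=np.array([.5129,.2128])
def show(n,P,o): 
    P=P[:2]-o; print(n,P.round(4),(np.hypot(*P)*1e3).round(1),np.degrees(np.arctan2(P[1],P[0])).round(1))
show("tip blob top",ray(c,*f(282,371,7,(105,180)),.062),O)
show("tip end top",ray(c,*f(281,395,7,(105,180)),.062),O)
show("line start",ray(c,*f(260,288,7,(105,180)),.098),O)
show("line end",ray(c,*f(260,352,7,(105,180)),.098),O)
show("scene tip",ray(cs,*f(404,140,6,(325,225)),.062),Os)
show("scene line a",ray(cs,*f(353,106,6,(325,225)),.098),Os)
show("scene line b",ray(cs,*f(393,80,6,(325,225)),.098),Os)
print(proj(c,[.5145,.2127,.098]),proj(cs,[.5145,.2127,.098]))
# pixel-exact yellow segmentation, top upscaled
im=cv2.imread("pics/top0.png")
E
```

```text
tip blob top [-0.0334 -0.    ] 33.4 -180.0
tip end top [-0.0429  0.0002] 42.9 179.7
line start [-0.0002 -0.0005] 0.5 -117.8
line end [-0.0249 -0.0009] 24.9 -178.0
scene tip [-0.039 -0.   ] 39.0 -180.0
scene line a [-0.001  -0.0005] 1.1 -153.0
scene line b [-0.0221  0.0002] 22.1 179.4
[141.5363851  221.14330992] [382.80078642 242.9005168 ]
```

Choice:
- **Dial:** centre about (0.5145, 0.2127). The pointer stands at 180° and the rider at about 109°, so it needs about 1.23 rad clockwise.
- **Lever candidates (top view):** (240,266) small, (387,253) small, (312,234) large. I choose the large one, confirmed in the crops.

Moving above the dial.

Emit:
{"api": "servo_tool", "payload": {
  "series": [
    {"tx":-0.0228,"ty":-0.0222},
    {"tx":-0.0228,"ty":-0.0222},
    {"tx":-0.0228,"ty":-0.0222},
    {"tx":-0.0228,"ty":-0.0222},
    {"tx":-0.0228,"ty":-0.0222},
    {"tx":-0.0228,"ty":-0.0222},
    {"tx":-0.0228,"ty":-0.0222},
    {"tx":-0.0228,"ty":-0.0222},
    {"tx":-0.0228,"ty":-0.0222},
    {"tx":-0.0228,"ty":-0.0222}
  ]
}}

```text
$.series[0]: bad value
```

Emit:
{"api": "servo_tool", "payload": {
  "series": [
    {"tx":-0.0228,"ty":-0.0222},
    {"tx":-0.0228,"ty":-0.0222},
    {"tx":-0.0228,"ty":-0.0222},
    {"tx":-0.0228,"ty":-0.0222},
    {"tx":-0.0228,"ty":-0.0222},
    {"tx":-0.0228,"ty":-0.0222},
    {"tx":-0.0228,"ty":-0.0222},
    {"tx":-0.0228,"ty":-0.0222},
    {"tx":-0.0228,"ty":-0.0222},
    {"tx":-0.0228,"ty":-0.0222}
  ]
}}

```text
$.series[0]: bad value
```

Emit:
{"api": "servo_tool", "payload": {
  "series": [
    {"tx":-0.0228,"ty":-0.0222},
    {"tx":-0.0228,"ty":-0.0222},
    {"tx":-0.0228,"ty":-0.0222},
    {"tx":-0.0228,"ty":-0.0222},
    {"tx":-0.0228,"ty":-0.0222},
    {"wz":-0.116},
    {"wz":-0.116},
    {"wz":-0.116},
    {"wz":-0.116},
    {"wz":-0.116}
  ]
}}

```text
$.series[0]: bad value
```

Emit:
{"api": "servo_tool", "payload": {
  "series": [
    {"wz":-0.116},
    {"wz":-0.116},
    {"wz":-0.116},
    {"wz":-0.116},
    {"wz":-0.116},
    {"wz":-0.116},
    {"wz":-0.116},
    {"wz":-0.116},
    {"wz":-0.116},
    {"wz":-0.116}
  ]
}}

```text
$.series[0]: bad value
```

Emit:
{"api": "servo_tool", "payload": {
  "series": [
    {"wz":-0.116},
    {"wz":-0.116},
    {"wz":-0.116},
    {"wz":-0.116},
    {"wz":-0.116},
    {"wz":-0.116},
    {"wz":-0.116},
    {"wz":-0.116},
    {"wz":-0.116},
    {}
  ]
}}

```text
$.series[0]: bad value
```

```bash
cat > st.py <<'E'
from bar import *
s=r.get_state();M=R.from_rotvec(s['tcp_rot']).as_matrix()
print("t",round(s['time_s'],2),"pos",s['eef_pos'].round(4),"q",s['q'].round(3),"w",round(s['grip_width'],4),"F",s['force'].round(1),"T",s['torque'].round(2))
print("tool x",M[:,0].round(3),"z",M[:,2].round(3),"phi",np.degrees(np.arctan2(M[1,0],M[0,0])).round(2))
def to(t): print("shift tool",(M.T@(np.array(t)-s['eef_pos'])).round(4))
E
python3 - <<'E'
from st import *
to([.5145,.2127,.072])
E
```

```text
t 0.1 pos [ 0.1915 -0.5154  0.2308] q [-1.282  0.3    1.521 -0.     1.321 -0.067] w 0.0855 F [0.2 0.2 0.8] T [ 0.02  0.02 -0.02]
tool x [ 0.348 -0.937 -0.001] z [-0.     0.001 -1.   ] phi -69.61
shift tool [-0.5698 -0.5564  0.1594]
```

Every row probably has to carry all the keys. I'll fill them in and send one call first.

Emit:
{"api": "servo_tool", "payload": {
  "series": [
    {"fingers":1,"tx":-0.0228,"ty":-0.0222,"tz":0,"wx":0,"wy":0,"wz":0},
    {"fingers":1,"tx":-0.0228,"ty":-0.0222,"tz":0,"wx":0,"wy":0,"wz":0},
    {"fingers":1,"tx":-0.0228,"ty":-0.0222,"tz":0,"wx":0,"wy":0,"wz":0},
    {"fingers":1,"tx":-0.0228,"ty":-0.0222,"tz":0,"wx":0,"wy":0,"wz":0},
    {"fingers":1,"tx":-0.0228,"ty":-0.0222,"tz":0,"wx":0,"wy":0,"wz":0},
    {"fingers":1,"tx":-0.0228,"ty":-0.0222,"tz":0,"wx":0,"wy":0,"wz":0},
    {"fingers":1,"tx":-0.0228,"ty":-0.0222,"tz":0,"wx":0,"wy":0,"wz":0},
    {"fingers":1,"tx":-0.0228,"ty":-0.0222,"tz":0,"wx":0,"wy":0,"wz":0},
    {"fingers":1,"tx":-0.0228,"ty":-0.0222,"tz":0,"wx":0,"wy":0,"wz":0},
    {"fingers":1,"tx":-0.0228,"ty":-0.0222,"tz":0,"wx":0,"wy":0,"wz":0}
  ]
}}

```text
time_s: 0.93
eef_pos: [0.3204, -0.223, 0.2312]
tcp_rot: [-2.579, 1.794, 0.0]
force: [0.7, -0.6, 0.2]
grip_width: 0.0853
```

Emit:
{"api": "servo_tool", "payload": {
  "series": [
    {"fingers":1,"tx":-0.0228,"ty":-0.0222,"tz":0,"wx":0,"wy":0,"wz":0},
    {"fingers":1,"tx":-0.0228,"ty":-0.0222,"tz":0,"wx":0,"wy":0,"wz":0},
    {"fingers":1,"tx":-0.0228,"ty":-0.0222,"tz":0,"wx":0,"wy":0,"wz":0},
    {"fingers":1,"tx":-0.0228,"ty":-0.0222,"tz":0,"wx":0,"wy":0,"wz":0},
    {"fingers":1,"tx":-0.0228,"ty":-0.0222,"tz":0,"wx":0,"wy":0,"wz":0},
    {"fingers":1,"tx":-0.0228,"ty":-0.0222,"tz":0,"wx":0,"wy":0,"wz":0},
    {"fingers":1,"tx":-0.0228,"ty":-0.0222,"tz":0,"wx":0,"wy":0,"wz":0},
    {"fingers":1,"tx":-0.0228,"ty":-0.0222,"tz":0,"wx":0,"wy":0,"wz":0},
    {"fingers":1,"tx":-0.0228,"ty":-0.0222,"tz":0,"wx":0,"wy":0,"wz":0},
    {"fingers":1,"tx":-0.0228,"ty":-0.0222,"tz":0,"wx":0,"wy":0,"wz":0}
  ]
}}

```text
time_s: 1.77
eef_pos: [0.4492, 0.0682, 0.2311]
tcp_rot: [2.579, -1.793, -0.0]
force: [0.9, 0.2, 0.8]
grip_width: 0.0853
```

Emit:
{"api": "servo_tool", "payload": {
  "series": [
    {"fingers":1,"tx":-0.0228,"ty":-0.0222,"tz":0,"wx":0,"wy":0,"wz":0},
    {"fingers":1,"tx":-0.0228,"ty":-0.0222,"tz":0,"wx":0,"wy":0,"wz":0},
    {"fingers":1,"tx":-0.0228,"ty":-0.0222,"tz":0,"wx":0,"wy":0,"wz":0},
    {"fingers":1,"tx":-0.0228,"ty":-0.0222,"tz":0,"wx":0,"wy":0,"wz":0},
    {"fingers":1,"tx":-0.0228,"ty":-0.0222,"tz":0,"wx":0,"wy":0,"wz":0},
    {"fingers":1,"tx":0,"ty":0,"tz":0,"wx":0,"wy":0,"wz":-0.116},
    {"fingers":1,"tx":0,"ty":0,"tz":0,"wx":0,"wy":0,"wz":-0.116},
    {"fingers":1,"tx":0,"ty":0,"tz":0,"wx":0,"wy":0,"wz":-0.116},
    {"fingers":1,"tx":0,"ty":0,"tz":0,"wx":0,"wy":0,"wz":-0.116},
    {"fingers":1,"tx":0,"ty":0,"tz":0,"wx":0,"wy":0,"wz":-0.116}
  ]
}}

```text
time_s: 2.6
eef_pos: [0.5131, 0.2121, 0.2309]
tcp_rot: [2.987, -0.972, -0.001]
force: [-0.4, -0.3, 0.6]
grip_width: 0.0852
```

Emit:
{"api": "servo_tool", "payload": {
  "series": [
    {"fingers":1,"tx":0,"ty":0,"tz":0,"wx":0,"wy":0,"wz":-0.116},
    {"fingers":1,"tx":0,"ty":0,"tz":0,"wx":0,"wy":0,"wz":-0.116},
    {"fingers":1,"tx":0,"ty":0,"tz":0,"wx":0,"wy":0,"wz":-0.116},
    {"fingers":1,"tx":0,"ty":0,"tz":0,"wx":0,"wy":0,"wz":-0.116},
    {"fingers":1,"tx":0,"ty":0,"tz":0,"wx":0,"wy":0,"wz":-0.116},
    {"fingers":1,"tx":0,"ty":0,"tz":0,"wx":0,"wy":0,"wz":-0.116},
    {"fingers":1,"tx":0,"ty":0,"tz":0,"wx":0,"wy":0,"wz":-0.116},
    {"fingers":1,"tx":0,"ty":0,"tz":0,"wx":0,"wy":0,"wz":-0.116},
    {"fingers":1,"tx":0,"ty":0,"tz":0,"wx":0,"wy":0,"wz":-0.116},
    {"fingers":1,"tx":0,"ty":0,"tz":0,"wx":0,"wy":0,"wz":-0.116}
  ]
}}

```text
time_s: 3.43
eef_pos: [0.5131, 0.212, 0.2309]
tcp_rot: [3.032, 0.824, -0.001]
force: [0.9, 1.3, 0.5]
grip_width: 0.085
```

Emit:
{"api": "servo_tool", "payload": {
  "series": [
    {"fingers":1,"tx":0,"ty":0,"tz":0,"wx":0,"wy":0,"wz":-0.116},
    {"fingers":1,"tx":0,"ty":0,"tz":0,"wx":0,"wy":0,"wz":-0.116},
    {"fingers":1,"tx":0,"ty":0,"tz":0,"wx":0,"wy":0,"wz":-0.116},
    {"fingers":1,"tx":0,"ty":0,"tz":0,"wx":0,"wy":0,"wz":-0.116},
    {"fingers":1,"tx":0,"ty":0,"tz":0,"wx":0,"wy":0,"wz":-0.116},
    {"fingers":1,"tx":0,"ty":0,"tz":0,"wx":0,"wy":0,"wz":-0.116},
    {"fingers":1,"tx":0,"ty":0,"tz":0,"wx":0,"wy":0,"wz":-0.116},
    {"fingers":1,"tx":0,"ty":0,"tz":0,"wx":0,"wy":0,"wz":-0.116},
    {"fingers":1,"tx":0,"ty":0,"tz":0,"wx":0,"wy":0,"wz":-0.116},
    {"fingers":1,"tx":0,"ty":0,"tz":0,"wx":0,"wy":0,"wz":0}
  ]
}}

```text
time_s: 4.27
eef_pos: [0.5132, 0.212, 0.231]
tcp_rot: [-2.217, -2.225, 0.001]
force: [-0.4, -0.2, -0.4]
grip_width: 0.0856
```

```bash
python3 - <<'E'
from st import *
to([.5145,.2127,.072])
cv2.imwrite("pics/s1.png",cv2.cvtColor(r.get_image("scene"),cv2.COLOR_RGB2BGR))
E
```

```text
t 4.27 pos [0.5132 0.212  0.231 ] q [ 0.326  0.312  1.506  0.     1.324 -1.249] w 0.0856 F [-0.4 -0.2 -0.4] T [ 0.06 -0.04 -0.01]
tool x [-0.004  1.    -0.   ] z [-0.001 -0.    -1.   ] phi 90.22
shift tool [0.0007 0.0015 0.159 ]
```

View pics/s1.png

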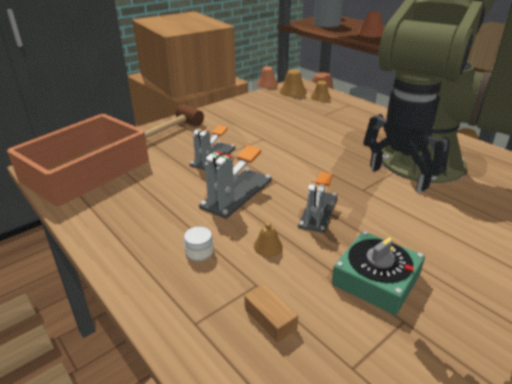

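```bash
python3 - <<'E'
from st import *
c=r.get_calibration("scene")
for z in (.231,.244): print(proj(c,[.5132,.212,z]),proj(c,[.5132,.262,z]),proj(c,[.5132,.162,z]))
E
```

```text
t 4.32 pos [0.5132 0.2121 0.231 ] q [ 0.326  0.312  1.506  0.     1.324 -1.241] w 0.0851 F [ 0.3  0.2 -0. ] T [ 0.05 -0.01 -0.  ]
tool x [ 0.004  1.    -0.   ] z [-0.001 -0.    -1.   ] phi 89.79
[394.61644529 185.71145732] [419.46575149 197.69721155] [371.75398824 174.6840351 ]
[395.88027857 179.59220402] [421.02422473 191.42487637] [372.7645306 168.7139962]
```

Emit:
{"api": "servo_tool", "payload": {
  "series": [
    {"fingers":0.4,"tx":0.0007,"ty":0.0013,"tz":0.02,"wx":0,"wy":0,"wz":0},
    {"fingers":0.4,"tx":0,"ty":0,"tz":0.02,"wx":0,"wy":0,"wz":0},
    {"fingers":0.4,"tx":0,"ty":0,"tz":0.02,"wx":0,"wy":0,"wz":0},
    {"fingers":0.4,"tx":0,"ty":0,"tz":0.02,"wx":0,"wy":0,"wz":0},
    {"fingers":0.4,"tx":0,"ty":0,"tz":0.02,"wx":0,"wy":0,"wz":0},
    {"fingers":0.4,"tx":0,"ty":0,"tz":0.02,"wx":0,"wy":0,"wz":0},
    {"fingers":0.4,"tx":0,"ty":0,"tz":0.02,"wx":0,"wy":0,"wz":0},
    {"fingers":0.4,"tx":0,"ty":0,"tz":0.01,"wx":0,"wy":0,"wz":0},
    {"fingers":0.4,"tx":0,"ty":0,"tz":0.006,"wx":0,"wy":0,"wz":0},
    {"fingers":0.4,"tx":0,"ty":0,"tz":0,"wx":0,"wy":0,"wz":0}
  ]
}}

```text
time_s: 5.15
eef_pos: [0.5143, 0.2127, 0.0745]
tcp_rot: [-2.225, -2.217, 0.002]
force: [0.4, 0.7, 0.8]
grip_width: 0.0599
```

```bash
python3 - <<'E'
from st import *
for n,b in (("scene",(300,480,180,330)),("top",(100,200,170,270))):
    im=cv2.cvtColor(r.get_image(n),cv2.COLOR_RGB2BGR)
    cv2.imwrite(f"pics/{n}2.png",cv2.resize(im[b[2]:b[3],b[0]:b[1]],None,fx=4,fy=4,interpolation=cv2.INTER_CUBIC))
E
```

```text
t 5.15 pos [0.5143 0.2127 0.0745] q [ 0.326  0.493  1.647 -0.     1.003 -1.241] w 0.0599 F [0.4 0.7 0.8] T [ 0.02 -0.    0.01]
tool x [ 0.004  1.    -0.001] z [-0.001 -0.001 -1.   ] phi 89.79
```

View pics/scene2.png

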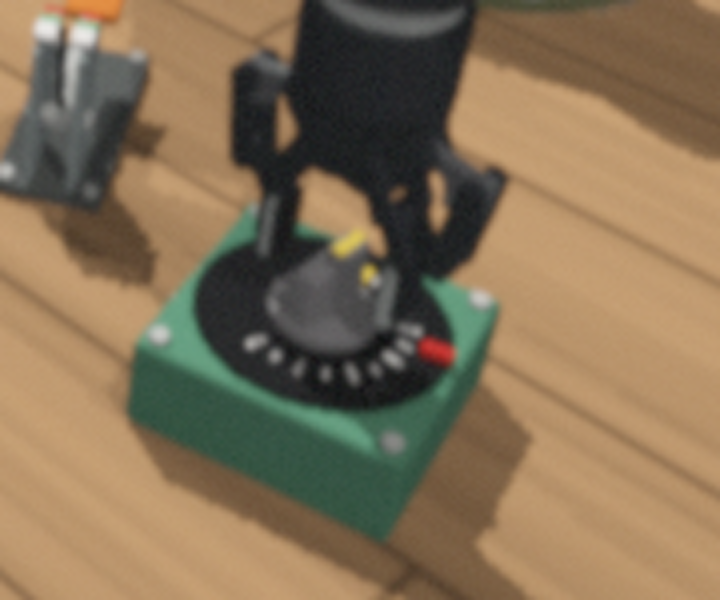

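The fingers straddle the bar, which sits at crop (330,280) between them. The rider and the other parts are clear. Closing now.

Emit:
{"api": "servo_tool", "payload": {
  "series": [
    {"fingers":-1,"tx":0,"ty":0,"tz":0,"wx":0,"wy":0,"wz":0},
    {"fingers":-1,"tx":0,"ty":0,"tz":0,"wx":0,"wy":0,"wz":0},
    {"fingers":-1,"tx":0,"ty":0,"tz":0,"wx":0,"wy":0,"wz":0},
    {"fingers":-1,"tx":0,"ty":0,"tz":0,"wx":0,"wy":0,"wz":0},
    {"fingers":-1,"tx":0,"ty":0,"tz":0,"wx":0,"wy":0,"wz":0},
    {"fingers":-1,"tx":0,"ty":0,"tz":0,"wx":0,"wy":0,"wz":0},
    {"fingers":-1,"tx":0,"ty":0,"tz":0,"wx":0,"wy":0,"wz":0},
    {"fingers":-1,"tx":0,"ty":0,"tz":0,"wx":0,"wy":0,"wz":0},
    {"fingers":-1,"tx":0,"ty":0,"tz":0,"wx":0,"wy":0,"wz":0},
    {"fingers":-1,"tx":0,"ty":0,"tz":0,"wx":0,"wy":0,"wz":0}
  ],
  "newtons": 30
}}

```text
time_s: 6.08
eef_pos: [0.5147, 0.2121, 0.076]
tcp_rot: [2.223, 2.219, -0.001]
force: [-3.7, -8.3, 7.9]
grip_width: 0.0137
```

Emit:
{"api": "servo_tool", "payload": {
  "series": [
    {"fingers":-1,"tx":-0.0005,"ty":0,"tz":-0.002,"wx":0,"wy":0,"wz":0},
    {"fingers":-1,"tx":0,"ty":0,"tz":0,"wx":0,"wy":0,"wz":0.05},
    {"fingers":-1,"tx":0,"ty":0,"tz":0,"wx":0,"wy":0,"wz":0.1},
    {"fingers":-1,"tx":0,"ty":0,"tz":0,"wx":0,"wy":0,"wz":0.1},
    {"fingers":-1,"tx":0,"ty":0,"tz":0,"wx":0,"wy":0,"wz":0.1},
    {"fingers":-1,"tx":0,"ty":0,"tz":0,"wx":0,"wy":0,"wz":0.1},
    {"fingers":-1,"tx":0,"ty":0,"tz":0,"wx":0,"wy":0,"wz":0.1},
    {"fingers":-1,"tx":0,"ty":0,"tz":0,"wx":0,"wy":0,"wz":0.1},
    {"fingers":-1,"tx":0,"ty":0,"tz":0,"wx":0,"wy":0,"wz":0.1},
    {"fingers":-1,"tx":0,"ty":0,"tz":0,"wx":0,"wy":0,"wz":0.1}
  ]
}}

```text
time_s: 6.92
eef_pos: [0.5145, 0.212, 0.0764]
tcp_rot: [2.943, 1.098, -0.001]
force: [5.9, -1.2, -13.0]
grip_width: 0.0134
```

Emit:
{"api": "servo_tool", "payload": {
  "series": [
    {"fingers":-1,"tx":0,"ty":0,"tz":0,"wx":0,"wy":0,"wz":0.1},
    {"fingers":-1,"tx":0,"ty":0,"tz":0,"wx":0,"wy":0,"wz":0.1},
    {"fingers":-1,"tx":0,"ty":0,"tz":0,"wx":0,"wy":0,"wz":0.1},
    {"fingers":-1,"tx":0,"ty":0,"tz":0,"wx":0,"wy":0,"wz":0.08},
    {"fingers":-1,"tx":0,"ty":0,"tz":0,"wx":0,"wy":0,"wz":0},
    {"fingers":-1,"tx":0,"ty":0,"tz":0,"wx":0,"wy":0,"wz":0},
    {"fingers":-1,"tx":0,"ty":0,"tz":0,"wx":0,"wy":0,"wz":0},
    {"fingers":-1,"tx":0,"ty":0,"tz":0,"wx":0,"wy":0,"wz":0},
    {"fingers":-1,"tx":0,"ty":0,"tz":0,"wx":0,"wy":0,"wz":0},
    {"fingers":-1,"tx":0,"ty":0,"tz":0,"wx":0,"wy":0,"wz":0}
  ]
}}

```text
time_s: 7.75
eef_pos: [0.5146, 0.212, 0.0763]
tcp_rot: [3.096, 0.529, -0.001]
force: [7.4, -1.3, -12.7]
grip_width: 0.0133
```

```bash
python3 - <<'E'
from st import *
for n,b in (("scene",(325,425,225,315)),("top",(100,200,170,270))):
    im=cv2.cvtColor(r.get_image(n),cv2.COLOR_RGB2BGR);cv2.imwrite(f"pics/{n}3f.png",im)
    cv2.imwrite(f"pics/{n}3.png",cv2.resize(im[b[2]:b[3],b[0]:b[1]],None,fx=6,fy=6,interpolation=cv2.INTER_CUBIC))
E
```

```text
t 7.75 pos [0.5146 0.212  0.0763] q [ 0.325  0.49   1.647 -0.     1.006 -0.013] w 0.0133 F [  7.4  -1.3 -12.7] T [ 0.02 -1.07 -0.1 ]
tool x [ 0.943  0.332 -0.   ] z [-0. -0. -1.] phi 19.4
```

View pics/scene3.png

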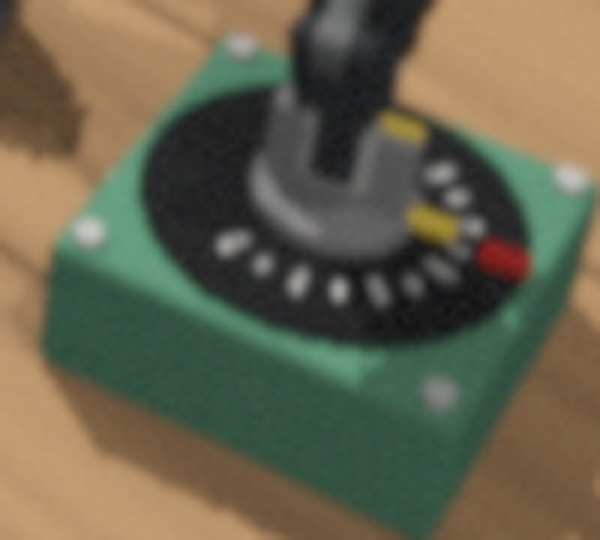

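View pics/top3.png

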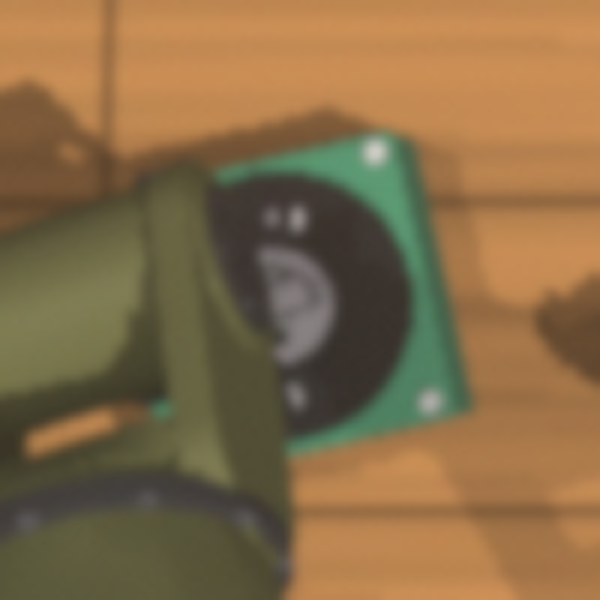

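In the scene crop the pointer, centred at (435,225), points almost exactly at the rider at (503,258). I'll measure the residual.

```bash
cat > meas.py <<'E'
from st import *
def meas(im):
    c=r.get_calibration("scene");O=np.array([.5129,.2128])
    hsv=cv2.cvtColor(im,cv2.COLOR_BGR2HSV);b=(330,428,230,312)
    res={}
    for lab,m,zs in (("red",cv2.inRange(hsv,(0,170,110),(7,255,255))|cv2.inRange(hsv,(173,170,110),(179,255,255)),(.055,.058,.061)),("yel",cv2.inRange(hsv,(18,130,100),(36,255,255)),(.062,.098))):
        for p,a in blobs(m,b,4):
            for z in zs:
                P=ray(c,*p,z)[:2]-O;print(lab,p.round(1),a,z,(1e3*np.hypot(*P)).round(1),np.degrees(np.arctan2(P[1],P[0])).round(2))
E
python3 - <<'E'
from meas import *
meas(cv2.imread("pics/scene3f.png"))
c=r.get_calibration("scene");O=np.array([.5129,.2128])
# sub-pixel crop picks: pointer end, rider
for n,x,y,z in (("ptr c",433,224,.062),("ptr end",455,235,.062),("rider inner",480,250,.058),("rider c",503,258,.058)):
    P=ray(c,*f(x,y,6,(325,225)),z)[:2]-O;print(n,(1e3*np.hypot(*P)).round(1),np.degrees(np.arctan2(P[1],P[0])).round(2))
E
```

```text
t 7.85 pos [0.5146 0.212  0.0764] q [ 0.325  0.49   1.647 -0.     1.006 -0.013] w 0.0132 F [  7.3   0.2 -12.8] T [-0.04 -1.12 -0.01]
tool x [ 0.943  0.332 -0.   ] z [-0. -0. -1.] phi 19.4
red [408.5 267.6] 22 0.055 55.9 113.05
red [408.5 267.6] 22 0.058 56.1 109.5
red [408.5 267.6] 22 0.061 56.4 105.98
yel [391.8 245.3] 18 0.062 46.0 -173.92
yel [391.8 245.3] 18 0.098 16.7 110.03
yel [396.9 262. ] 29 0.062 32.9 109.56
yel [396.9 262. ] 29 0.098 56.2 61.42
ptr c 32.5 109.49
ptr end 40.2 107.18
rider inner 48.6 109.5
rider c 56.0 109.48
```

The pointer and rider both read 109.5°, so the dial is set. Now I ease the load off, open and lift.

Emit:
{"api": "servo_tool", "payload": {
  "series": [
    {"fingers":-1,"tx":0.0005,"ty":0,"tz":0.0015,"wx":0,"wy":0,"wz":0},
    {"fingers":-1,"tx":0,"ty":0,"tz":0,"wx":0,"wy":0,"wz":0},
    {"fingers":0.4,"tx":0,"ty":0,"tz":0,"wx":0,"wy":0,"wz":0},
    {"fingers":0.4,"tx":0,"ty":0,"tz":0,"wx":0,"wy":0,"wz":0},
    {"fingers":0.4,"tx":0,"ty":0,"tz":0,"wx":0,"wy":0,"wz":0},
    {"fingers":0.4,"tx":0,"ty":0,"tz":0,"wx":0,"wy":0,"wz":0},
    {"fingers":0.4,"tx":0,"ty":0,"tz":0,"wx":0,"wy":0,"wz":0},
    {"fingers":0.4,"tx":0,"ty":0,"tz":0,"wx":0,"wy":0,"wz":0},
    {"fingers":0.4,"tx":0,"ty":0,"tz":0,"wx":0,"wy":0,"wz":0},
    {"fingers":0.4,"tx":0,"ty":0,"tz":0,"wx":0,"wy":0,"wz":0}
  ]
}}

```text
time_s: 8.68
eef_pos: [0.515, 0.2125, 0.0758]
tcp_rot: [-3.097, -0.53, -0.0]
force: [-0.1, 0.2, 0.6]
grip_width: 0.0599
```

Emit:
{"api": "servo_tool", "payload": {
  "series": [
    {"fingers":0.4,"tx":0,"ty":0,"tz":-0.01,"wx":0,"wy":0,"wz":0},
    {"fingers":0.4,"tx":0,"ty":0,"tz":-0.02,"wx":0,"wy":0,"wz":0},
    {"fingers":0.4,"tx":0,"ty":0,"tz":-0.02,"wx":0,"wy":0,"wz":0},
    {"fingers":0.4,"tx":0,"ty":0,"tz":-0.02,"wx":0,"wy":0,"wz":0},
    {"fingers":0.4,"tx":0,"ty":0,"tz":-0.02,"wx":0,"wy":0,"wz":0},
    {"fingers":0.4,"tx":0,"ty":0,"tz":-0.02,"wx":0,"wy":0,"wz":0},
    {"fingers":0.4,"tx":0,"ty":0,"tz":-0.02,"wx":0,"wy":0,"wz":0},
    {"fingers":0.4,"tx":0,"ty":0,"tz":-0.02,"wx":0,"wy":0,"wz":0},
    {"fingers":-1,"tx":0,"ty":0,"tz":-0.01,"wx":0,"wy":0,"wz":0},
    {"fingers":-1,"tx":0,"ty":0,"tz":0,"wx":0,"wy":0,"wz":0}
  ]
}}

```text
time_s: 9.52
eef_pos: [0.5157, 0.2127, 0.2385]
tcp_rot: [-3.096, -0.53, -0.007]
force: [0.4, -0.2, -0.6]
grip_width: 0.0367
```

```bash
python3 - <<'E'
from meas import *
im=cv2.cvtColor(r.get_image("scene"),cv2.COLOR_RGB2BGR);cv2.imwrite("pics/scene4f.png",im);meas(im)
cv2.imwrite("pics/scene4.png",cv2.resize(im[225:315,325:425],None,fx=6,fy=6,interpolation=cv2.INTER_CUBIC))
to([.4783,-.2469,.236])
c=r.get_calibration("scene");i0=cv2.imread("pics/scene0.png")
hsv=cv2.cvtColor(i0,cv2.COLOR_BGR2HSV)
for p,a in blobs(cv2.inRange(hsv,(5,170,170),(15,255,255)),(190,345,110,220),8): print("pad",p,a,ray(c,*p,.101))
E
```

```text
t 9.52 pos [0.5157 0.2127 0.2385] q [ 0.326  0.31   1.492  0.     1.336 -0.014] w 0.0367 F [ 0.4 -0.2 -0.6] T [ 0.01 -0.03 -0.06]
tool x [0.943 0.333 0.004] z [ 0.004  0.001 -1.   ] phi 19.43
red [408.5 267.1] 34 0.055 55.7 114.46
red [408.5 267.1] 34 0.058 55.8 110.89
red [408.5 267.1] 34 0.061 56.1 107.34
yel [390.6 244.6] 36 0.062 46.4 -170.3
yel [390.6 244.6] 36 0.098 14.1 114.05
yel [397.  261.7] 35 0.062 32.7 111.03
yel [397.  261.7] 35 0.098 55.5 61.86
shift tool [-0.1881  0.421   0.0017]
pad [222.35714286 131.42857143] 14 [ 0.4576724  -0.38973834  0.101     ]
pad [250.         156.17391304] 46 [ 0.49166455 -0.22220048  0.101     ]
pad [324.02816901 177.95774648] 142 [ 0.42507901 -0.02179293  0.101     ]
```

View pics/scene4.png

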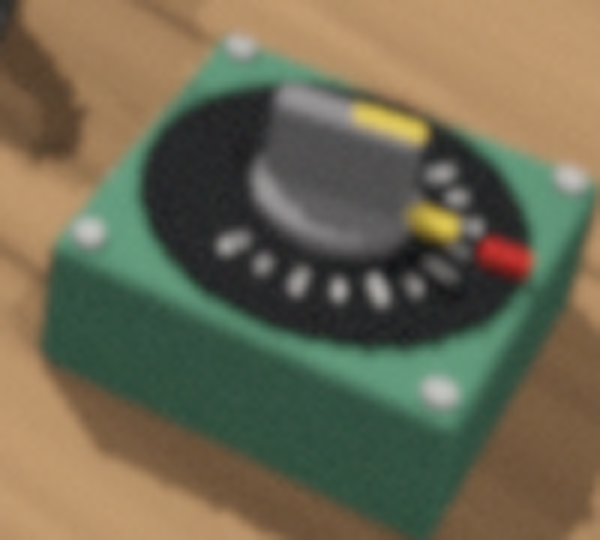

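The dial stayed put after release: in the same frame the pointer reads 111.0° and the rider 110.9°. Next the lever; I'll cross-check the pad position while moving above it.

Emit:
{"api": "servo_tool", "payload": {
  "series": [
    {"fingers":-1,"tx":-0.0157,"ty":0.0351,"tz":0,"wx":0,"wy":0,"wz":0},
    {"fingers":-1,"tx":-0.0157,"ty":0.0351,"tz":0,"wx":0,"wy":0,"wz":0},
    {"fingers":-1,"tx":-0.0157,"ty":0.0351,"tz":0,"wx":0,"wy":0,"wz":0},
    {"fingers":-1,"tx":-0.0157,"ty":0.0351,"tz":0,"wx":0,"wy":0,"wz":0},
    {"fingers":-1,"tx":-0.0157,"ty":0.0351,"tz":0,"wx":0,"wy":0,"wz":0},
    {"fingers":-1,"tx":-0.0157,"ty":0.0351,"tz":0,"wx":0,"wy":0,"wz":0},
    {"fingers":-1,"tx":-0.0157,"ty":0.0351,"tz":0,"wx":0,"wy":0,"wz":0},
    {"fingers":-1,"tx":-0.0157,"ty":0.0351,"tz":0,"wx":0,"wy":0,"wz":0},
    {"fingers":-1,"tx":-0.0157,"ty":0.0351,"tz":0,"wx":0,"wy":0,"wz":0},
    {"fingers":-1,"tx":-0.0157,"ty":0.0351,"tz":0,"wx":0,"wy":0,"wz":0}
  ]
}}

```text
time_s: 10.4
eef_pos: [0.4827, -0.1724, 0.2344]
tcp_rot: [-3.095, -0.53, 0.003]
force: [0.5, -0.1, 0.5]
grip_width: 0.0002
```

```bash
python3 - <<'E'
from st import *
c=r.get_calibration("scene");ct=r.get_calibration("top")
s=cv2.imread("pics/scene0.png");t=cv2.imread("pics/top0.png")
for im,cc,box in ((s,c,(232,268,138,172)),(t,ct,(290,335,212,255))):
    h=cv2.cvtColor(im,cv2.COLOR_BGR2HSV)
    x0,x1,y0,y1=box;m=cv2.inRange(h,(5,190,150),(18,255,255))[y0:y1,x0:x1]
    k=max(cv2.findContours(m,0,1)[0],key=cv2.contourArea);q=cv2.moments(k);p=(q['m10']/q['m00']+x0,q['m01']/q['m00']+y0)
    print(p,q['m00'],ray(cc,*p,.101).round(4))
print(ray(c,*f(277,131,4,(180,120)),.101).round(4))
im=cv2.cvtColor(r.get_image("top"),cv2.COLOR_RGB2BGR);cv2.imwrite("pics/top5f.png",im)
cv2.imwrite("pics/top5.png",cv2.resize(im[180:260,105:190],None,fx=7,fy=7,interpolation=cv2.INTER_CUBIC))
to([.4783,-.2469,.236])
E
```

```text
t 10.4 pos [ 0.4827 -0.1724  0.2344] q [-0.415  0.215  1.62   0.     1.308 -0.754] w 0.0002 F [ 0.5 -0.1  0.5] T [-0.04 -0.01  0.02]
tool x [ 0.943  0.333 -0.001] z [-0.002  0.001 -1.   ] phi 19.42Traceback (most recent call last):
  File "<stdin>", line 7, in <module>
ValueError: max() iterable argument is empty
```

```bash
python3 - <<'E'
from st import *
c=r.get_calibration("scene");ct=r.get_calibration("top")
s=cv2.imread("pics/scene0.png");t=cv2.imread("pics/top0.png")
print(cv2.cvtColor(s,cv2.COLOR_BGR2HSV)[153,249])
for im,cc,box in ((s,c,(230,268,138,172)),(t,ct,(290,335,212,255))):
    h=cv2.cvtColor(im,cv2.COLOR_BGR2HSV)
    x0,x1,y0,y1=box;m=cv2.inRange(h,(3,165,150),(20,255,255))[y0:y1,x0:x1]
    k=max(cv2.findContours(m,0,1)[0],key=cv2.contourArea);q=cv2.moments(k);p=(q['m10']/q['m00']+x0,q['m01']/q['m00']+y0)
    print(p,q['m00'],ray(cc,*p,.101).round(4))
print(ray(c,*f(277,131,4,(180,120)),.101).round(4))
im=cv2.cvtColor(r.get_image("top"),cv2.COLOR_RGB2BGR);cv2.imwrite("pics/top5f.png",im)
cv2.imwrite("pics/top5.png",cv2.resize(im[180:260,105:190],None,fx=7,fy=7,interpolation=cv2.INTER_CUBIC))
to([.4783,-.2469,.236])
E
```

```text
t 10.4 pos [ 0.4827 -0.1724  0.2344] q [-0.415  0.215  1.62   0.     1.308 -0.754] w 0.0002 F [ 0.5 -0.1  0.5] T [-0.04 -0.01  0.02]
tool x [ 0.943  0.333 -0.001] z [-0.002  0.001 -1.   ] phi 19.42
[ 15 166 233]
(249.2008281573499, 153.7743271221532) 161.0 [ 0.4849 -0.2337  0.101 ]
(311.3704883227176, 233.94373673036094) 314.0 [ 0.4781 -0.2465  0.101 ]
[ 0.4806 -0.2403  0.101 ]
shift tool [-0.0289  0.0687 -0.0016]
```

View pics/top5.png

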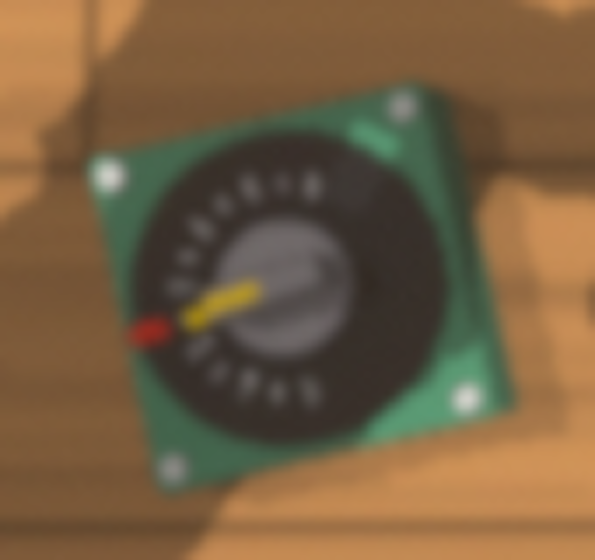

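The top view also shows pointer tip (188,320) and rider (150,332) on the same ray, both 18° off the horizontal. Moving over the pad and descending to just above it.

Emit:
{"api": "servo_tool", "payload": {
  "series": [
    {"fingers":-1,"tx":-0.0142,"ty":0.0338,"tz":0,"wx":0,"wy":0,"wz":0},
    {"fingers":-1,"tx":-0.0142,"ty":0.0338,"tz":0,"wx":0,"wy":0,"wz":0},
    {"fingers":-1,"tx":0,"ty":0,"tz":0.02,"wx":0,"wy":0,"wz":0},
    {"fingers":-1,"tx":0,"ty":0,"tz":0.02,"wx":0,"wy":0,"wz":0},
    {"fingers":-1,"tx":0,"ty":0,"tz":0.02,"wx":0,"wy":0,"wz":0},
    {"fingers":-1,"tx":0,"ty":0,"tz":0.02,"wx":0,"wy":0,"wz":0},
    {"fingers":-1,"tx":0,"ty":0,"tz":0.02,"wx":0,"wy":0,"wz":0},
    {"fingers":-1,"tx":0,"ty":0,"tz":0.014,"wx":0,"wy":0,"wz":0},
    {"fingers":-1,"tx":0,"ty":0,"tz":0,"wx":0,"wy":0,"wz":0},
    {"fingers":-1,"tx":0,"ty":0,"tz":0,"wx":0,"wy":0,"wz":0}
  ]
}}

```text
time_s: 11.28
eef_pos: [0.4789, -0.2436, 0.1207]
tcp_rot: [-3.095, -0.53, 0.003]
force: [-0.1, 0.0, 0.3]
grip_width: -0.0002
```

```bash
cat > lv.py <<'E'
import sys
from st import *
n=sys.argv[1]
im=cv2.cvtColor(r.get_image("scene"),cv2.COLOR_RGB2BGR);cv2.imwrite(f"pics/s{n}f.png",im)
cv2.imwrite(f"pics/s{n}.png",cv2.resize(im[115:225,180:300],None,fx=5,fy=5,interpolation=cv2.INTER_CUBIC))
E
python3 lv.py 6
```

```text
t 11.28 pos [ 0.4789 -0.2436  0.1207] q [-0.539  0.391  1.672  0.     1.08  -0.878] w -0.0002 F [-0.1  0.   0.3] T [0.01 0.03 0.03]
tool x [ 0.943  0.333 -0.002] z [-0.002  0.001 -1.   ] phi 19.42
```

View pics/s6.png

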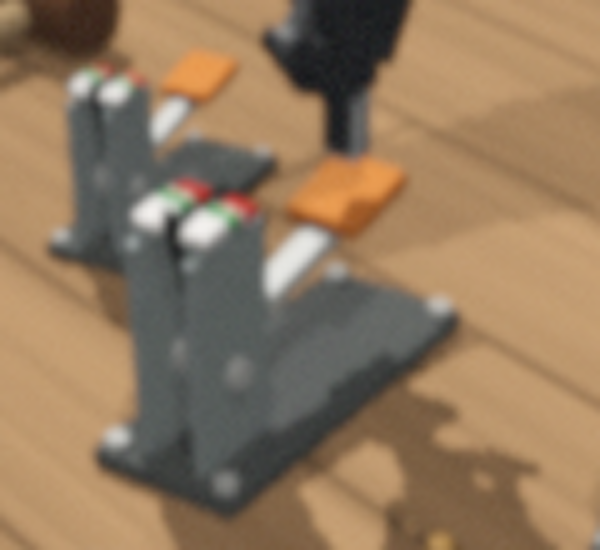

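The shut fingertips, at crop (345,155), stand just above the pad at (347,190). Pressing in stages.

Emit:
{"api": "servo_tool", "payload": {
  "series": [
    {"fingers":-1,"tx":0,"ty":0.001,"tz":0.007,"wx":0,"wy":0,"wz":0},
    {"fingers":-1,"tx":0,"ty":0,"tz":0.007,"wx":0,"wy":0,"wz":0},
    {"fingers":-1,"tx":0,"ty":0,"tz":0.005,"wx":0,"wy":0,"wz":0},
    {"fingers":-1,"tx":0,"ty":0,"tz":0.005,"wx":0,"wy":0,"wz":0},
    {"fingers":-1,"tx":0,"ty":0,"tz":0.005,"wx":0,"wy":0,"wz":0},
    {"fingers":-1,"tx":0,"ty":0,"tz":0.005,"wx":0,"wy":0,"wz":0},
    {"fingers":-1,"tx":0,"ty":0,"tz":0.005,"wx":0,"wy":0,"wz":0},
    {"fingers":-1,"tx":0,"ty":0,"tz":0,"wx":0,"wy":0,"wz":0},
    {"fingers":-1,"tx":0,"ty":0,"tz":0,"wx":0,"wy":0,"wz":0},
    {"fingers":-1,"tx":0,"ty":0,"tz":0,"wx":0,"wy":0,"wz":0}
  ]
}}

```text
time_s: 12.17
eef_pos: [0.4799, -0.2451, 0.0831]
tcp_rot: [3.096, 0.53, 0.0]
force: [-2.3, -0.4, 6.0]
grip_width: -0.0002
```

```bash
python3 lv.py 7
```

```text
t 12.17 pos [ 0.4799 -0.2451  0.0831] q [-0.54   0.446  1.695 -0.     1.    -0.879] w -0.0002 F [-2.3 -0.4  6. ] T [-0.09  0.4   0.  ]
tool x [0.943 0.333 0.   ] z [ 0. -0. -1.] phi 19.42
```

View pics/s7.png

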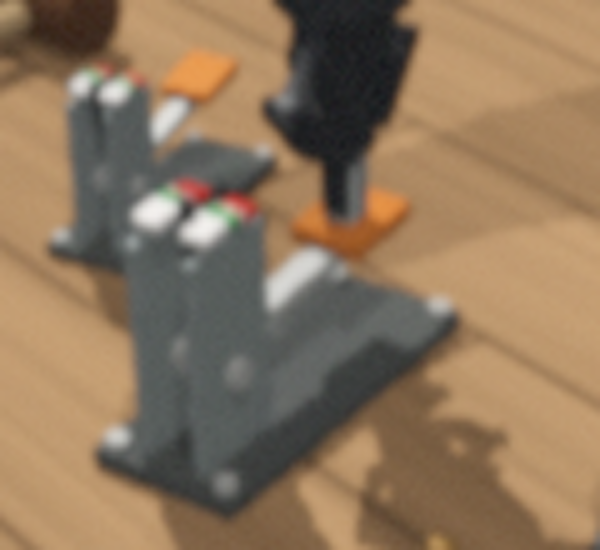

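The pad is down and the tool reads 6.0 N at about 18 mm of sink, which fits the spring model (5.9 N). It needs about 13 mm more.

Emit:
{"api": "servo_tool", "payload": {
  "series": [
    {"fingers":-1,"tx":0,"ty":0,"tz":0.003,"wx":0,"wy":0,"wz":0},
    {"fingers":-1,"tx":0,"ty":0,"tz":0.003,"wx":0,"wy":0,"wz":0},
    {"fingers":-1,"tx":0,"ty":0,"tz":0.003,"wx":0,"wy":0,"wz":0},
    {"fingers":-1,"tx":0,"ty":0,"tz":0.002,"wx":0,"wy":0,"wz":0},
    {"fingers":-1,"tx":0,"ty":0,"tz":0.001,"wx":0,"wy":0,"wz":0},
    {"fingers":-1,"tx":0,"ty":0,"tz":0,"wx":0,"wy":0,"wz":0},
    {"fingers":-1,"tx":0,"ty":0,"tz":0,"wx":0,"wy":0,"wz":0},
    {"fingers":-1,"tx":0,"ty":0,"tz":0,"wx":0,"wy":0,"wz":0},
    {"fingers":-1,"tx":0,"ty":0,"tz":0,"wx":0,"wy":0,"wz":0},
    {"fingers":-1,"tx":0,"ty":0,"tz":0,"wx":0,"wy":0,"wz":0}
  ]
}}

```text
time_s: 13.05
eef_pos: [0.4796, -0.2453, 0.0712]
tcp_rot: [3.096, 0.53, -0.0]
force: [-6.3, -1.6, 9.5]
grip_width: -0.0002
```

```bash
python3 lv.py 8; python3 - <<'E'
from h import *
from cell import r
im=cv2.cvtColor(r.get_image("top"),cv2.COLOR_RGB2BGR);cv2.imwrite("pics/t8f.png",im)
a=cv2.resize(im[165:255,265:340],None,fx=6,fy=6,interpolation=cv2.INTER_CUBIC)
b=cv2.resize(cv2.imread("pics/s8f.png")[140:175,195:240],None,fx=7,fy=7,interpolation=cv2.INTER_CUBIC)
o=np.zeros((540,450+315,3),np.uint8);o[:a.shape[0],:450]=a;o[:b.shape[0],450:]=b
cv2.imwrite("pics/c8.png",o)
E
```

```text
t 13.05 pos [ 0.4796 -0.2453  0.0712] q [-5.400e-01  4.630e-01  1.702e+00 -1.000e-03  9.760e-01 -8.790e-01] w -0.0002 F [-6.3 -1.6  9.5] T [-0.28  1.05 -0.02]
tool x [ 0.943  0.332 -0.   ] z [-0.    -0.001 -1.   ] phi 19.42
```

View pics/c8.png

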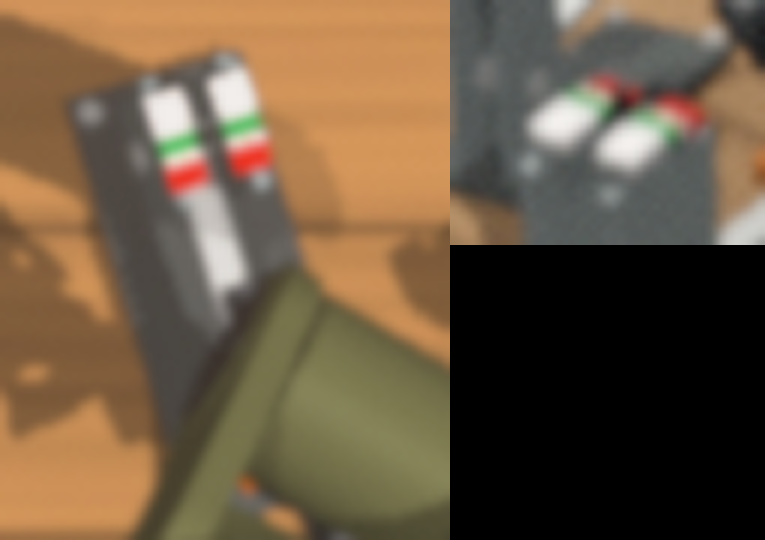

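View pics/s8.png

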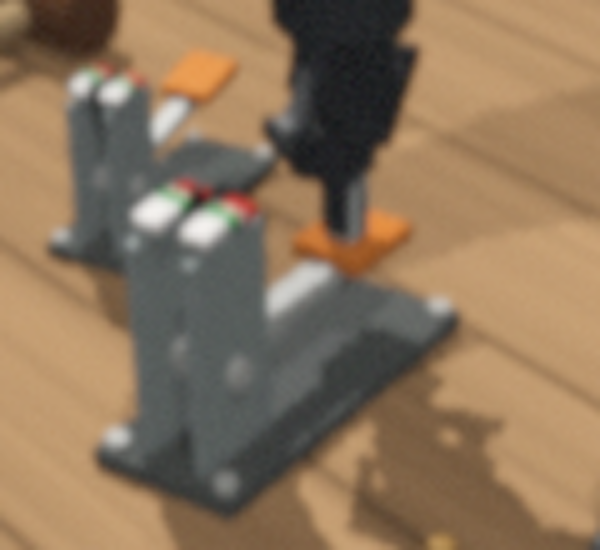

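Fz is 9.5 N, with 6 N of sideways friction, which is a little higher than the model gives. I'll read the needle directly by comparing before and after images in both views.

```bash
python3 - <<'E'
from h import *
s=[cv2.imread(f"pics/{n}.png")[145:172,200:238] for n in ("s6f","s7f","s8f")]
t=[cv2.imread(f"pics/{n}.png")[170:205,282:316] for n in ("top0","t8f")]
up=lambda a,k:cv2.resize(a,None,fx=k,fy=k,interpolation=cv2.INTER_CUBIC)
row1=np.hstack([up(a,7) for a in s]);
row2=np.hstack([up(a,8) for a in t]);
o=np.zeros((row1.shape[0]+row2.shape[0],max(row1.shape[1],row2.shape[1]),3),np.uint8)
o[:row1.shape[0],:row1.shape[1]]=row1;o[row1.shape[0]:,:row2.shape[1]]=row2
print(o.shape);cv2.imwrite("pics/n8.png",o)
E
```

```text
(469, 798, 3)
```

View pics/n8.png

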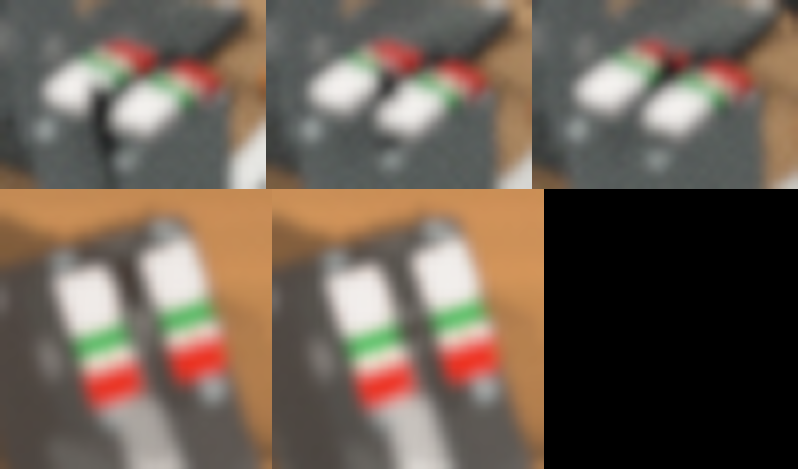

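```bash
python3 - <<'E'
from h import *
from cell import r
ct=r.get_calibration("top");cs=r.get_calibration("scene")
def cen(im,lo,hi,box):
    x0,x1,y0,y1=box;h=cv2.cvtColor(im,cv2.COLOR_BGR2HSV);m=cv2.inRange(h,lo,hi)[y0:y1,x0:x1]
    n,l,s,c=cv2.connectedComponentsWithStats(m);return sorted([(tuple((c[i]+[x0,y0]).round(2)),int(s[i,4])) for i in range(1,n) if s[i,4]>3])
top=cv2.imread("pics/t8f.png")
g=cen(top,(45,60,80),(80,255,255),(280,318,170,210));rd=cen(top,(0,150,150),(6,255,255),(280,318,170,210))
print(g,rd)
G=np.mean([ray(ct,*p,.149) for p,_ in g],0);Rr=np.mean([ray(ct,*p,.149) for p,_ in rd],0)
d=(Rr-G);L=np.linalg.norm(d);u=d/L;print("G",G,"R",Rr,"sep mm",L*1e3,"dir",np.degrees(np.arctan2(u[1],u[0])))
# gap-centre needle in scene: predicted pixels for needle angle; pivot derived from pad
for n in ("s6f","s7f","s8f"):
    im=cv2.imread(f"pics/{n}.png")
    print(n,"green",[(p,a) for p,a in cen(im,(45,60,80),(80,255,255),(200,238,140,175))])
# angle scale: green centre .23, red centre .37 => mm per rad
k=L/.14;print("mm/rad",k*1e3)
for th in (0,.133,.18,.23,.28,.32):
    P=G+u*k*(th-.23); Q=P+np.array([0,0,.008])+u*k*(th-.23)*0
    a=proj(cs,P);b=proj(cs,Q);print(th,"panel px base",((a-[200,145])*7).round(0),"tip",((b-[200,145])*7).round(0),"raw tip",b.round(1),"top raw",proj(ct,Q).round(1))
E
```

```text
[((np.float64(294.28), np.float64(188.67)), 18), ((np.float64(304.62), np.float64(185.62)), 16)] [((np.float64(295.35), np.float64(194.29)), 17), ((np.float64(306.22), np.float64(191.26)), 23)]
G [ 0.60104661 -0.21039909  0.149     ] R [ 0.58636237 -0.21366558  0.149     ] sep mm 15.043165630538246 dir -167.45885412594356
s6f green []
s7f green []
s8f green []
mm/rad 107.45118307527316
0 panel px base [80. 98.] tip [79. 77.] raw tip [211.2 156. ] top raw [297.6 177.6]
0.133 panel px base [108.  81.] tip [107.  61.] raw tip [215.2 153.7] top raw [298.9 183. ]
0.18 panel px base [118.  76.] tip [116.  55.] raw tip [216.6 152.9] top raw [299.3 184.9]
0.23 panel px base [128.  70.] tip [127.  49.] raw tip [218.1 152. ] top raw [299.8 186.9]
0.28 panel px base [138.  64.] tip [137.  43.] raw tip [219.6 151.2] top raw [300.3 188.9]
0.32 panel px base [146.  59.] tip [145.  39.] raw tip [220.7 150.5] top raw [300.7 190.5]
```

```bash
python3 - <<'E'
from h import *
ims=[cv2.imread(f"pics/{n}.png")[147:165,204:234] for n in ("s6f","s8f")]
cv2.imwrite("pics/z8.png",np.hstack([cv2.resize(a,None,fx=13,fy=13,interpolation=cv2.INTER_LANCZOS4) for a in ims]))
for n in ("s6f","s7f","s8f"):
    g=cv2.imread(f"pics/{n}.png")[147:165,204:234].max(2); 
    m=(g<45).astype(np.uint8); k,l,s,c=cv2.connectedComponentsWithStats(m); print(n,[((c[i]).round(1),int(s[i,4])) for i in range(1,k) if s[i,4]>2])
E
```

```text
s6f []
s7f []
s8f []
```

View pics/z8.png

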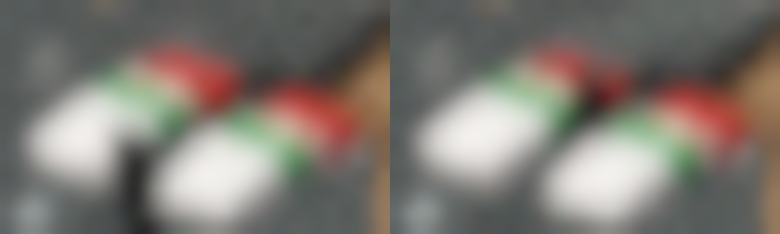

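The zoomed view shows the needle at (600,95), in line with the green bands once its 8 mm of extra height is allowed for. That gives about 0.24 rad. The kinematics (0.22 to 0.24) and the force agree. One last check of the dial, the loose objects and stability before handing in.

```bash
python3 - <<'E'
from meas import *
meas(cv2.imread("pics/s8f.png"))
a=cv2.imread("pics/top0.png");b=cv2.imread("pics/t8f.png")
for n,(x0,x1,y0,y1) in {"bell":(213,242,172,200),"tin":(240,274,124,158),"block":(148,196,124,154)}.items():
    A,B=[i[y0:y1,x0:x1].astype(np.float32).mean(2) for i in (a,b)]; print(n,"shift px",cv2.phaseCorrelate(A,B))
cv2.imwrite("pics/fin.png",cv2.cvtColor(r.get_image("scene"),cv2.COLOR_RGB2BGR))
s=r.get_state();print(s['time_s'],s['eef_pos'].round(4),s['force'].round(1))
E
```

```text
t 13.15 pos [ 0.4796 -0.2453  0.0712] q [-5.410e-01  4.630e-01  1.702e+00 -1.000e-03  9.760e-01 -8.790e-01] w 0.0001 F [-5.6 -1.6  8.9] T [-0.26  0.92 -0.01]
tool x [ 0.943  0.332 -0.   ] z [-0.    -0.001 -1.   ] phi 19.42
red [408.5 267.3] 34 0.055 55.8 113.85
red [408.5 267.3] 34 0.058 55.9 110.29
red [408.5 267.3] 34 0.061 56.2 106.75
yel [390.5 244.3] 39 0.062 47.2 -169.55
yel [390.5 244.3] 39 0.098 13.8 117.83
yel [397.1 261.6] 37 0.062 32.9 111.81
yel [397.1 261.6] 37 0.098 55.2 62.23
bell shift px ((0.2773180962479067, -0.37599488573943773), 0.6875694129202101)
tin shift px ((-0.0016372657827403714, -0.01065987587836048), 0.9756194672282831)
block shift px ((-0.05067489263990055, 0.08798963043452979), 0.9467818915843964)
13.2 [ 0.4796 -0.2453  0.0713] [-5.5 -1.   8.4]
```

View pics/fin.png

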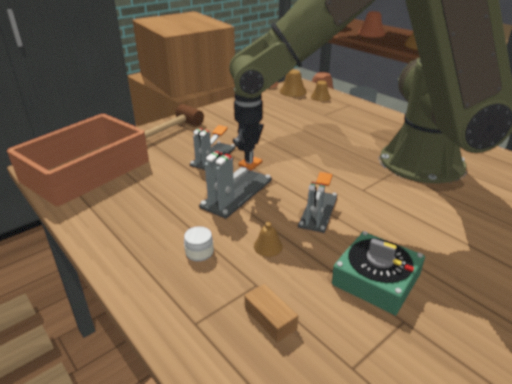

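The arm is holding the lever steadily (8.4 N, z 0.0713). The dial is at the rider and the loose objects haven't moved, so I'm handing in.

```bash
python3 -c "
from cell import r
print(r.close_job())"
```

```text
the job is handed in; nothing more can be done
None
```

I turned the dial about 1.23 rad clockwise to the red rider, released it, then pressed the large lever's orange pad down with shut fingers. I handed in at about 13 s, still holding the lever in the green band; no verdict was reported.

**Dial:** after release, the pointer and rider read the same angle to within about 0.1° in the scene view. They also lay on one ray in the top view. A reading while the lever was held differed by 1.5° (111.8° against 110.3°), which is within the noise of small colour blobs.

**Lever:** all estimates fell in the green band of 0.18 to 0.28, but they did not agree exactly:

| Source | Lever angle (rad) |
|---|---|
| Sink of the pad, about 30 mm | 0.22 to 0.24 |
| Needle against the green band in the scene view | about 0.24 |
| First force reading, 9.5 N with 6 N of sideways friction | 0.24 to 0.27 |

The force then settled to 8.4 N, close to the 8 N expected at mid-green. The top view did not show the needle clearly enough to confirm the angle.

**Loose objects:** in the top view the bell, tin and block shifted by less than half a pixel, so none of them moved noticeably.

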